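Ready the paint booth for priming plinths

TASK

Get the little paint booth ready for priming. Swing its clear hood up by the handle, past the point where the spring takes over, so that it stays wide open; slide each of the two metal stands along (without lifting it clear of the booth) until its hole drops over its own locating pin and the plate lies flat on the deck; and lay every wooden plinth flat and centred on top of the stands' narrow ridges (two fit end to end on each). Leave the paint bottles, the glass and the brush where they are.

Things in the scene. Friction and masses are not known exactly. Their poses are not given: they have to be found in the camera images.
- booth: Fixed desktop paint booth: dark grey deck 250 x 250 mm, upper face 15 mm over the table. Origin: centre of its underside, on the table; x away from the robot, y left, turned up to 0.1 rad. A white loading step, 8 mm over the deck, spans x -122..-71.5, y -110..+110 mm. Two steel pins stand at x 57.5, y +47 and -63 mm.
- pin_left (a point): Foot centre, at deck height, of the left (+y) locating pin: 10 mm thick, 8 mm tall (level with the step's top), tapered to 4.4 mm at its tip. Pushed along (up to 10 N), a stand drops its rear off the step 4 mm before the hole meets the pin, then falls the last 8 mm over the pin and lies flat on the deck, free to turn about the pin.
- pin_right (a point): The same for the right (-y) pin.
- hood (a joint): Angle of the clear hood (rad): 0 shut (at the start), 1.62 fully open on its stop. A box 244 x 244 x 95 mm without bottom and right side, 0.5 kg, over the deck, hinged along the booth's left edge; it opens up and over to the left and ends upright beyond that edge. Spring and weight pull it shut below 0.9 rad and push it open above 1.15 rad. The handle needs up to 6 N.
- hood_handle (a point): Middle of the hood's handle: a round black bar, 12 mm thick, 120 mm long along booth x, its axis 31 mm off the top panel's outer face, 27 mm in from the hood's right edge, 259 mm from the hinge axis. Nothing hinders it turning in a grip.
- hood_hinge (a point): Middle of the hinge axis, which runs along booth x at deck height, 130 mm to the left of the booth's centre. With the hood shut the handle lies 225 mm to the right of it and 128 mm above it.
- stand_left: Loose aluminium stand, 0.4 kg, on the booth's left (+y) half: plate 175 x 64 x 6 mm with an upright wall (ridge) 110 x 14 x 40 mm. Origin: centre of its 15.5 mm through hole, plate underside; x along the plate, away from the robot. Plate spans x -125..+50, ridge x -123..-13 mm. Starts level, rear on the step, front on its pin's tip, hole 20-36 mm short of the pin, 0-12 mm aside, a bit askew.
- stand_right: Loose aluminium stand, 0.4 kg, on the booth's right (-y) half: plate 175 x 64 x 6 mm with an upright wall (ridge) 110 x 14 x 40 mm. Origin: centre of its 15.5 mm through hole, plate underside; x along the plate, away from the robot. Plate spans x -125..+50, ridge x -123..-13 mm. Starts level, rear on the step, front on its pin's tip, hole 20-36 mm short of the pin, 0-12 mm aside, a bit askew.
- ridge_left (a point): Centre of the top face of the left stand's ridge (110 x 14 mm); x along the ridge, y across, z up. Two plinths fit end to end along it, at about x = +28 and -28 mm.
- ridge_right (a point): The same for the right stand's ridge.
- plinth1: One of up to four like plain wooden display plinths: flat rectangular block 50 long (its x) x 34 wide (its y) x 14 mm thick (z), about 40 g, same on both faces; lies flat on the white paper to the robot's right at the start. None if absent. Origin: centre of its underside (as at the start).
- plinth2: Another such plinth, None if absent.
- plinth3: Another such plinth, None if absent.
- plinth4: Another such plinth, None if absent.
- plinth1_mid (a point): Centre of that plinth.
- plinth2_mid (a point): Centre of that plinth.
- plinth3_mid (a point): Centre of that plinth.
- plinth4_mid (a point): Centre of that plinth.
- dropper1: Small white dropper bottle of paint, 25 mm thick, 75 mm tall; stays where it is. Origin: centre of its underside.
- dropper2: Another such bottle; stays where it is.
- water_glass: Glass, 66 mm across, 85 mm tall, left of the robot; stays where it is. Origin: centre of its underside.
- brush: Paint brush 185 mm long, 8 mm thick, lying right of the robot; stays where it is.
Not all that is in view belongs to the job. Leave any purple or turquoise look-alike of the plinth2 alone.

How it is judged:
On the way, in this order (a step that is already met when the one before it is completed fails the run):
1. the hood stands wide open (value of joint hood above 1.45 rad and velocity of joint hood below 0.1 rad/s), for 0.3 s.
2. both stands' holes have dropped over their pins and the plates lie flat on the deck (horizontal distance between stand_left and pin_left below 0.0045 m and z of each of stand_left, stand_right in the frame of booth below 0.0185 m and angle between each of stand_left, stand_right's own z axis and vertical below 0.035 rad and horizontal distance between stand_right and pin_right below 0.0045 m), for 0.3 s.
At the end, for the whole second after the job is handed in: Hood at rest above 1.45 rad; each stand's hole within 4.5 mm of its pin's axis, plate within 3.5 mm of the deck and level (0.035 rad); every plinth flat (0.12 rad, either face up) and still on top of a ridge, its middle within 10 mm of the ridge's centre line (all of step 1 and all of step 2 and ((z of plinth1_mid in the frame of ridge_left between 0.004 and 0.01 m and y of plinth1_mid in the frame of ridge_left between -0.01 and 0.01 m and x of plinth1_mid in the frame of ridge_left between -0.06 and 0.06 m) or (z of plinth1_mid in the frame of ridge_right between 0.004 and 0.01 m and y of plinth1_mid in the frame of ridge_right between -0.01 and 0.01 m and x of plinth1_mid in the frame of ridge_right between -0.06 and 0.06 m)) and angle between the z axis of each of plinth1, plinth2, plinth3, plinth4 and the z axis of booth, either way round below 0.12 rad and linear speed of each of plinth1, plinth2, plinth3, plinth4 below 0.03 m/s and ((z of plinth2_mid in the frame of ridge_left between 0.004 and 0.01 m and y of plinth2_mid in the frame of ridge_left between -0.01 and 0.01 m and x of plinth2_mid in the frame of ridge_left between -0.06 and 0.06 m) or (z of plinth2_mid in the frame of ridge_right between 0.004 and 0.01 m and y of plinth2_mid in the frame of ridge_right between -0.01 and 0.01 m and x of plinth2_mid in the frame of ridge_right between -0.06 and 0.06 m)) and ((z of plinth3_mid in the frame of ridge_left between 0.004 and 0.01 m and y of plinth3_mid in the frame of ridge_left between -0.01 and 0.01 m and x of plinth3_mid in the frame of ridge_left between -0.06 and 0.06 m) or (z of plinth3_mid in the frame of ridge_right between 0.004 and 0.01 m and y of plinth3_mid in the frame of ridge_right between -0.01 and 0.01 m and x of plinth3_mid in the frame of ridge_right between -0.06 and 0.06 m)) and ((z of plinth4_mid in the frame of ridge_left between 0.004 and 0.01 m and y of plinth4_mid in the frame of ridge_left between -0.01 and 0.01 m and x of plinth4_mid in the frame of ridge_left between -0.06 and 0.06 m) or (z of plinth4_mid in the frame of ridge_right between 0.004 and 0.01 m and y of plinth4_mid in the frame of ridge_right between -0.01 and 0.01 m and x of plinth4_mid in the frame of ridge_right between -0.06 and 0.06 m))); the robot touches nothing.
It fails at once if a stand is lifted more than 30 mm off the deck (z of any of stand_left, stand_right in the frame of booth above 0.045 m or z of any of ridge_left, ridge_right in the frame of booth above 0.095 m).
It fails at once if a bottle, the glass or the brush is moved more than 40 mm (distance of any of dropper1, dropper2, water_glass, brush from where it was at the start of the episode above 0.04 m).
Of plinth1, plinth2, plinth3, plinth4 only 3 to 4 are there at a start; the rules pass over those that are not, and their reading is None.
At some moment in a run one of plinth1, plinth2, plinth3, plinth4 may be knocked a few centimetres aside while the robot is not near it.
Once in a run the grip may slacken for a moment while it holds something.
It also fails if it takes over 200 s, if anything falls off the work surface, if the arm or the gripper's body presses on something with over 40 N, if the wrist force passes 120 N, or if a joint passes its speed limit or range.

ROBOT

A 6-joint arm with a two-finger parallel gripper is mounted at the origin on the work surface. World frame = base frame: x ahead of the robot, y to its left, z up, the work surface at z = 0. Lengths are in m, angles in rad, forces in N, time in s.
With the tool pointing down it reaches from about 0.35 to 0.975 m from the base axis. Payload 7.1 kg.
Tool frame: the origin (TCP) lies at the very end of the fingers, on their centre line; the grasp point (between the pads) lies 19 mm behind it; z points along the fingers, y is the line along which they close (so a half turn about z gives the same grasp; the last joint's range is limited). The gripper opens to 88 mm and grips with 3 to 60 N. Pads are 20 mm wide; open, the fingers measure 115 mm over their backs; the gripper's body (75 mm by 178 mm) begins 61 mm behind the grasp point.
Start: joints at [1.267, 0.423, 1.63, -0, 1.089, -0.019], TCP at [0.176, 0.6, 0.223] pointing down, gripper open.
Joint ranges: [-3, 3], [-0.9, 2.11], [0.09, 2.58], [-1.31, 4.45], [0.11, 2.69], [-2.54, 2.54]. Speed limits (rad/s): [2.39, 2.39, 3.01, 3.14, 3.14, 3.14].

INTERFACE

Orientations are given as a 3x3 rotation matrix whose columns are the frame's x, y, z axes.
In Python, from workcell import bot gives the robot as it stands. The module is installed in compiled form; this text tells all that it offers.
- The arm moves only by the tool arm_command, never from a script. Its argument "commands" is a list that holds one entry, the list of rows, each a list of 7 numbers: the shift along the tool's x, y, z in m, then the turn, a rotation vector about the tool's x, y, z in rad, then the finger opening in m, from 0 to 0.0878. In form: [[[x, y, z, rx, ry, rz, hand], ...]]. A call has 1 to 12 rows; each row is the pose to reach, as a shift and turn from the pose commanded when the call began, along the tool's axes at that moment; what a row does not reach only later rows make up. A row lasts 1/10 s, in which the tool goes at most 50 mm and 8.59 degrees, less where a joint would pass 70% of its speed; a pose out of reach is approached as far as the arm can. A call with a gripper value outside its range is refused whole. The fingers move at their own pace and stop on an object; "squeeze" is the grip in N (left out, the last holds). Time passes only in rows, so rows that repeat a pose let the fingers close. It gives the time, the measured TCP pose, the force and the opening at its end, in the units of the state.
- bot.observe(): the state, without advancing time (a new reading comes with each control period).
- bot.capture(name): name is "scene" or "side" or "wrist"; returns a dict with "pixels" (384x512x3 uint8, red, green, blue), "mtx" (3x3 intrinsics, pixels), "position" and "orientation" of the camera in the world. Camera axes: x right, y down, z forward; pixel columns grow to the right and rows downward; lengths in m; the calibration is good to about 2 mm. A picture is of the moment at which its call begins. There is no depth.
- bot.sign_off(): hands the job in, once; it reports no verdict.
The state is a dict: "time": time; "joints": joint angles; "qvel": joint speeds; "joint_efforts": joint torques, N m; "tcp_pos": TCP position; "eef_rot": TCP orientation; "contact_force": force on the tool from outside, world axes, zero at the start; "torque": the same for the moment, N m; "gripper_width": finger opening in m.
Only numpy, scipy, OpenCV 4.12 (cv2) and the standard library are available. Lean on these libraries where they do the work, as an engineer would, in place of code of your own. Each camera call takes 0.05 s, during which the arm holds its last target. There are 200 camera calls.

## Working session

There is one attempt and no reset: what is moved stays moved. The work goes in short steps, Python scripts to look and compute and a tool call to move; the robot and the scene stay as the last step left them, time stands still between calls to the robot, and variables do not carry over. Pictures are saved under pics/ and viewed, on a budget of 14 in all, crops included, one or two more only if the job needs it, and the job is handed in when it is done.

Besides the shell and the picture viewer there is one more tool, called after "Request:" by a JSON object that holds its "name" and its "arguments", one argument or row to a line. arm_command: Moves the arm, as the interface text tells. Its arguments: {"type":"object","properties":{"commands":{"type":"array","items":{"type":"array","items":{"type":"array","items":{"type":"number"}}}},"squeeze":{"type":"number"}},"required":["commands"]}

```bash
mkdir -p pics
cat > h.py <<'E'
import numpy as np, cv2
from workcell import bot
np.set_printoptions(precision=4,suppress=True)
def cap(n,save=None):
    c=bot.capture(n); c={k:np.array(v) for k,v in c.items()}
    if save: cv2.imwrite('pics/'+save,c['pixels'][:,:,::-1])
    return c
def proj(c,P):
    p=(np.atleast_2d(P)-c['position'])@c['orientation']; q=p@c['mtx'].T
    return q[:,:2]/q[:,2:]
def ray(c,uv):
    uv=np.atleast_2d(uv).astype(float); d=np.c_[uv,np.ones(len(uv))]@np.linalg.inv(c['mtx']).T@c['orientation'].T
    return d/np.linalg.norm(d,axis=1)[:,None]
def onz(c,uv,z):
    d=ray(c,uv); return c['position']+d*((z-c['position'][2])/d[:,2])[:,None]
def tri(c1,u1,c2,u2):
    A=np.zeros((3,3));b=np.zeros(3)
    for c,u in((c1,u1),(c2,u2)):
        d=ray(c,u)[0];M=np.eye(3)-np.outer(d,d);A+=M;b+=M@c['position']
    return np.linalg.solve(A,b)
def st():
    s=bot.observe(); print('t',s['time'],'tcp',np.array(s['tcp_pos']),'w',s['gripper_width'],'F',np.array(s['contact_force'])); print(np.array(s['eef_rot']),np.array(s['joints'])); return s
E
python3 - <<'E'
from h import *
import pickle
st()
o={}
ims=[]
for n in('scene','side'):
    c=cap(n);o[n]=c;print(n,c['position'],c['orientation'].tolist(),c['mtx'][0])
    cv2.imwrite(f'pics/{n}0.png',cv2.resize(c['pixels'][:,:,::-1],(800,600),interpolation=cv2.INTER_CUBIC))
pickle.dump(o,open('o0.pkl','wb'))
E
```

```text
t 0.0 tcp [0.1754 0.5993 0.2219] w 0.08771917903188932 F [0.3536 0.3413 0.4235]
[[-0.9597  0.2809 -0.0004]
 [ 0.2809  0.9597 -0.0015]
 [ 0.     -0.0015 -1.    ]] [ 1.2671  0.4238  1.6307 -0.      1.0886 -0.019 ]
scene [ 1.067  -0.6724  0.6763] [[0.7132135278806973, 0.4031234868792493, -0.5734264712884168], [0.7005556468545672, -0.3826220120164129, 0.602347226756039], [0.023414724174094355, -0.8313193431208176, -0.5553016301479975]] [377.8711   0.     253.7339]
side [ 0.0958 -0.8533  0.6881] [[0.8932372086418474, -0.24663660285853456, 0.37589583028828943], [-0.44955371222532603, -0.48001161917316415, 0.7533195240289383], [-0.005361802136382815, -0.8418783947751355, -0.5396406392115882]] [382.8346   0.     261.2   ]
```

View pics/scene0.png

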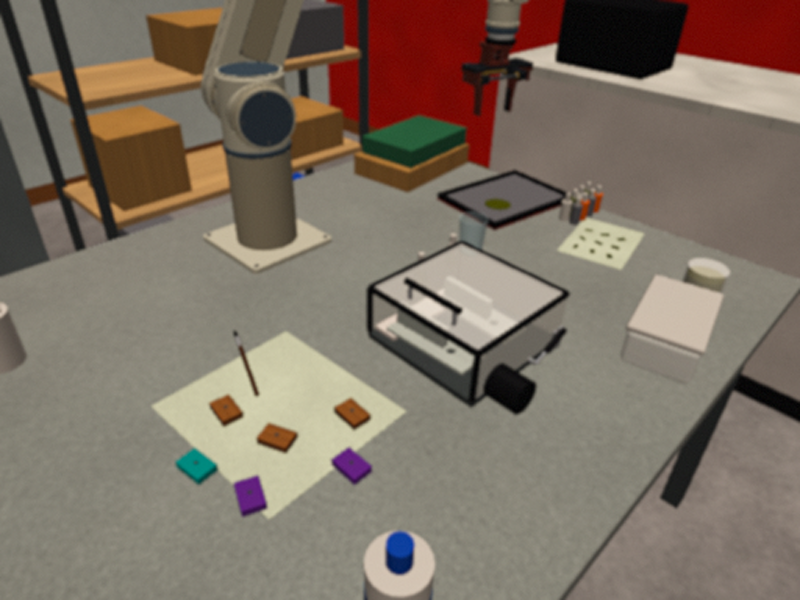

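View pics/side0.png

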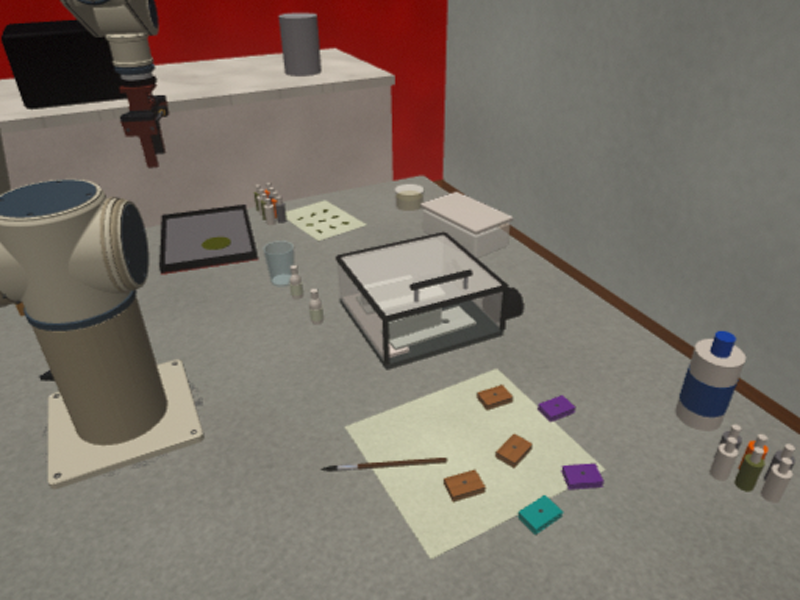

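Three wooden plinths (scene picture, 800 px wide): (226,409), (277,437) and (352,412). The purple and turquoise blocks are decoys. The handle bar runs (407,284)–(459,311) in scene and (412,288)–(471,272) in side.

Run:
```python
from h import *
import pickle
o=pickle.load(open('o0.pkl','rb'));S,D=o['scene'],o['side']
P={'hA':((407,284),(412,288)),'hB':((459,311),(471,272)),'RR':((370,292),(384,316)),'FR':((477,352),(505,288)),'FL':((567,293),(445,235)),'RL':((463,243),(338,258))}
for k,(a,b) in P.items():
    a=np.array(a)*.64;b=np.array(b)*.64
    X=tri(S,a,D,b);print(k,X,(proj(S,X)-a).round(1),(proj(D,X)-b).round(1))
def plinths(c):
    hsv=cv2.cvtColor(c['pixels'],cv2.COLOR_RGB2HSV);m=cv2.inRange(hsv,(5,110,60),(18,255,255))
    m=cv2.morphologyEx(m,cv2.MORPH_CLOSE,np.ones((3,3)))
    out=[]
    for q in cv2.findContours(m,0,2)[0]:
        if cv2.contourArea(q)>60:
            X=onz(c,q[:,0,:],.014); r=cv2.minAreaRect((X[:,:2]*1000).astype(np.float32)); print(cv2.boundingRect(q),cv2.contourArea(q),r)
plinths(S);print();plinths(D)
```

```text
hA [ 0.5028 -0.0541  0.1384] [[ 0.1 -0.3]] [[0.1 0.3]]
hB [ 0.6197 -0.0601  0.1443] [[-0.   0.1]] [[-0.  -0.1]]
RR [ 0.439  -0.0772  0.1073] [[ 0.8 -1.9]] [[0.8 1.9]]
FR [ 0.6788 -0.086   0.1096] [[-0.3  0.8]] [[-0.3 -0.7]]
FL [0.6886 0.1553 0.1103] [[-0.3  0.8]] [[-0.2 -0.6]]
RL [0.4461 0.1673 0.1079] [[-0.2  0.5]] [[-0.2 -0.5]]
(165, 271, 25, 18) 252.0 ((526.8912353515625, -353.093994140625), (51.69538497924805, 37.89644241333008), 22.779935836791992)
(215, 255, 22, 19) 216.5 ((567.3090209960938, -240.25350952148438), (36.3828125, 54.46497344970703), 86.03640747070312)
(135, 253, 20, 19) 211.5 ((425.6084289550781, -375.31268310546875), (33.93702697753906, 56.62297821044922), 83.27328491210938)
(371, 123, 15, 18) 118.5 ((437.7935791015625, 720.949462890625), (51.59525680541992, 195.1073760986328), 23.008588790893555)
(17, 117, 21, 14) 167.0 ((-589.168701171875, -291.9853210449219), (67.95692443847656, 122.20020294189453), 76.15141296386719)
(40, 76, 26, 66) 375.5 ((-757.6959838867188, -150.10340881347656), (74.37812805175781, 867.4454956054688), 73.10450744628906)
(55, 68, 93, 79) 4
[... 547 characters left out ...]
63.5906982421875, 2352.666748046875), 55.625755310058594)

(284, 301, 26, 19) 291.0 ((419.72491455078125, -377.010009765625), (39.37786102294922, 50.17693328857422), 82.62787628173828)
(318, 278, 22, 20) 234.0 ((520.1178588867188, -353.9324951171875), (56.47180938720703, 34.747344970703125), 22.005014419555664)
(306, 247, 22, 14) 181.5 ((560.5396728515625, -241.5169677734375), (40.87567901611328, 52.38294219970703), 87.63764190673828)
(471, 242, 41, 35) 324.0 ((947.3809204101562, -460.00738525390625), (31.662755966186523, 127.96388244628906), 0.5975327491760254)
(326, 145, 118, 84) 675.5 ((947.6217041015625, -15.248321533203125), (29.659465789794922, 595.4104614257812), 0.013965927064418793)
```

Request:
{"name": "arm_command", "arguments": {
  "commands": [
    [[-0.553,-0.521,0.02,0,0,-0.24,0.06],[-0.553,-0.521,0.02,0,0,-0.24,0.06],[-0.553,-0.521,0.02,0,0,-0.24,0.06],[-0.553,-0.521,0.02,0,0,-0.24,0.06],[-0.553,-0.521,0.02,0,0,-0.24,0.06],[-0.553,-0.521,0.02,0,0,-0.24,0.06],[-0.553,-0.521,0.02,0,0,-0.24,0.06],[-0.553,-0.521,0.02,0,0,-0.24,0.06],[-0.553,-0.521,0.02,0,0,-0.24,0.06],[-0.553,-0.521,0.02,0,0,-0.24,0.06],[-0.553,-0.521,0.02,0,0,-0.24,0.06],[-0.553,-0.521,0.02,0,0,-0.24,0.06]]
  ]
}}

```text
time: 1.3
tcp_pos: [0.4795, 0.0804, 0.2068]
eef_rot: [[-0.999, 0.045, -0.0], [0.045, 0.999, 0.0], [0.0, 0.0, -1.0]]
contact_force: [1.3, 0.1, 0.6]
gripper_width: 0.0598
```

```bash
python3 -c "
from h import *
st()"
```

```text
t 1.3 tcp [0.4795 0.0804 0.2068] w 0.05981812617418616 F [1.3367 0.0835 0.6263]
[[-0.999   0.045  -0.0001]
 [ 0.045   0.999   0.0001]
 [ 0.0001  0.0001 -1.    ]] [ 0.1416  0.2411  1.9439  0.0001  0.9567 -1.3842]
```

Request:
{"name": "arm_command", "arguments": {
  "commands": [
    [[-0.085,-0.133,0,0,0,0,0.06],[-0.085,-0.133,0,0,0,0,0.06],[-0.085,-0.133,0,0,0,0,0.06],[-0.085,-0.133,0,0,0,0,0.06],[-0.085,-0.133,0,0,0,0,0.06],[-0.085,-0.133,0,0,0,0,0.06]]
  ]
}}

```text
time: 1.9
tcp_pos: [0.5569, -0.0534, 0.2064]
eef_rot: [[-0.999, 0.045, -0.002], [0.045, 0.999, 0.001], [0.002, 0.0, -1.0]]
contact_force: [-0.9, 0.7, -0.3]
gripper_width: 0.0602
```

Run:
```python
from h import *
s=st()
c=cap('wrist');print(c['position'],c['orientation'].tolist())
cv2.imwrite('pics/w1.png',cv2.resize(c['pixels'][:,:,::-1],(768,576)))
print(proj(c,[[.503,-.054,.143],[.62,-.06,.143],s['tcp_pos']]))
```

```text
t 1.9 tcp [ 0.5569 -0.0534  0.2064] w 0.06023503780444455 F [-0.8611  0.7022 -0.3091]
[[-0.999   0.0448 -0.0016]
 [ 0.0448  0.999   0.0005]
 [ 0.0017  0.0005 -1.    ]] [-0.1171  0.3485  1.7888  0.0004  1.006  -1.6433]
[ 0.4785 -0.0494  0.3688] [[0.043713234492060854, 0.9567579759251886, 0.2875818642296083], [0.999044118025841, -0.04184627956537344, -0.012638794424496128], [-5.803628323204044e-05, 0.2878594524938713, -0.957672664453631]]
[[245.4037 133.5593]
 [244.9715 277.654 ]
 [249.3316 241.3656]]
```

View pics/w1.png

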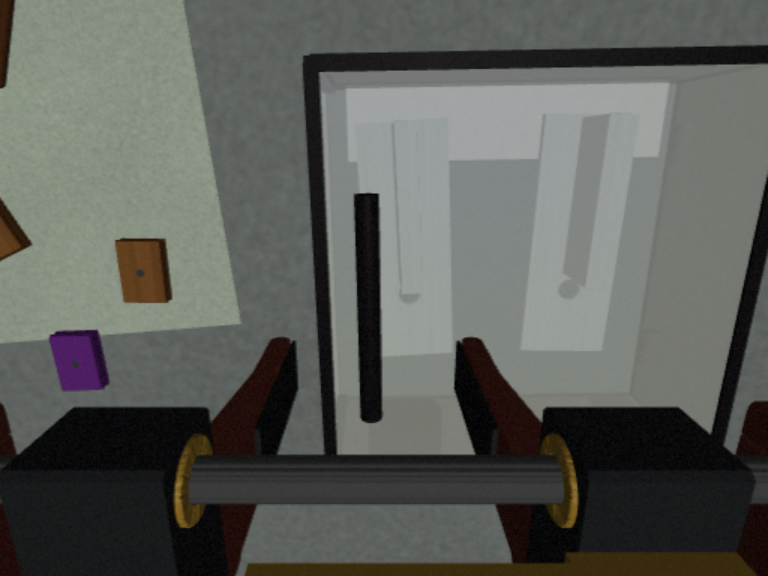

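The bar appears at (367,195)–(371,420) in the wrist picture and matches the prediction to about 2 mm. Next I descend and grip.

Request:
{"name": "arm_command", "arguments": {
  "commands": [
    [[-0.003,-0.003,0.045,0,0,0,0.06],[-0.003,-0.003,0.082,0,0,0,0.06],[-0.003,-0.003,0.082,0,0,0,0.06],[-0.003,-0.003,0.082,0,0,0,0.0],[-0.003,-0.003,0.082,0,0,0,0.0],[-0.003,-0.003,0.082,0,0,0,0.0],[-0.003,-0.003,0.082,0,0,0,0.0],[-0.003,-0.003,0.082,0,0,0,0.0],[-0.003,-0.003,0.082,0,0,0,0.0]]
  ],
  "squeeze": 35
}}

```text
time: 2.85
tcp_pos: [0.561, -0.0575, 0.1254]
eef_rot: [[-0.999, 0.045, 0.001], [0.045, 0.999, -0.0], [-0.001, -0.0, -1.0]]
contact_force: [0.1, -0.6, -0.0]
gripper_width: 0.0157
```

Request:
{"name": "arm_command", "arguments": {
  "commands": [
    [[0,0,0,0,0,0,0],[0,0,0,0,0,0,0],[0,0.008,-0.013,0,0,0,0],[0,0.017,-0.026,0,0,0,0],[0,0.037,-0.05,0,0,0,0],[0,0.0595,-0.071,0,0,0,0]]
  ]
}}

```text
time: 3.45
tcp_pos: [0.5626, 0.0015, 0.1974]
eef_rot: [[-0.999, 0.045, -0.002], [0.045, 0.999, -0.002], [0.002, -0.003, -1.0]]
contact_force: [0.2, -2.3, -5.9]
gripper_width: 0.0107
```

Request:
{"name": "arm_command", "arguments": {
  "commands": [
    [[0,0.025,-0.0185,0,0,0,0],[0,0.052,-0.034,0,0,0,0],[0,0.0805,-0.046,0,0,0,0],[0,0.1105,-0.054,0,0,0,0],[0,0.1415,-0.059,0,0,0,0],[0,0.1725,-0.06,0,0,0,0],[0,0.2035,-0.057,0,0,0,0],[0,0.2335,-0.051,0,0,0,0],[0,0.2635,-0.041,0,0,0,0],[0,0.2915,-0.0275,0,0,0,0],[0,0.3,-0.022,0,0,0,0],[0,0.3,-0.022,0,0,0,0]]
  ]
}}

```text
time: 4.65
tcp_pos: [0.5745, 0.3053, 0.2183]
eef_rot: [[-0.999, 0.042, -0.003], [0.042, 0.999, 0.002], [0.003, 0.002, -1.0]]
contact_force: [-6.3, 4.7, 2.5]
gripper_width: 0.0112
```

Run:
```python
from h import *
st();c=cap('scene','sc2.png');d=cap('side')
cv2.imwrite('pics/c2.png',cv2.resize(np.hstack([c['pixels'][60:284,130:430,::-1],d['pixels'][60:284,130:430,::-1]]),(800,300)))
```

```text
t 4.65 tcp [0.5745 0.3053 0.2183] w 0.011208627684984103 F [-6.2866  4.7226  2.5402]
[[-0.9991  0.0423 -0.0033]
 [ 0.0423  0.9991  0.0019]
 [ 0.0034  0.0017 -1.    ]] [ 0.4687  0.466   1.5718  0.0035  1.1059 -1.0614]
```

View pics/c2.png

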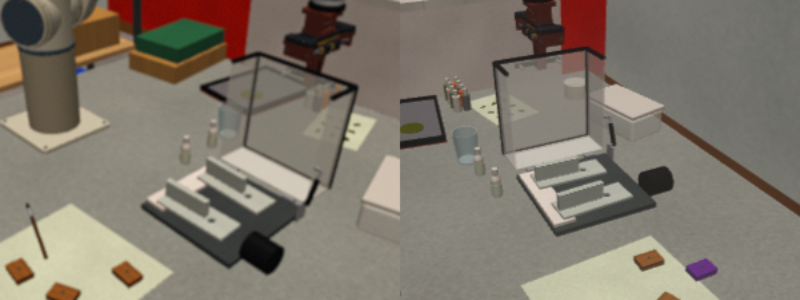

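The picture shows the hood upright at the stop with the gripper still on the handle. I release it and lift away.

Request:
{"name": "arm_command", "arguments": {
  "commands": [
    [[0,0,0,0,0,0,0.03],[0,0,0,0,0,0,0.03],[0,0,0,0,0,0,0.03],[0,0.002,-0.03,0,0,0,0.03],[0,0.002,-0.07,0,0,0,0.03],[0,0.002,-0.11,0,0,0,0.03],[0,0.002,-0.15,0,0,0,0.0],[0,0.002,-0.15,0,0,0,0.0]]
  ]
}}

```text
time: 5.55
tcp_pos: [0.5794, 0.3044, 0.3751]
eef_rot: [[-0.999, 0.045, 0.01], [0.045, 0.999, 0.004], [-0.01, 0.005, -1.0]]
contact_force: [1.1, -0.0, 1.2]
gripper_width: 0.0173
```

Run:
```python
from h import *
import pickle
s=st();o={n:cap(n) for n in('scene','side')};pickle.dump(o,open('o1.pkl','wb'))
c,d=o['scene'],o['side']
a=cv2.resize(c['pixels'][150:270,215:335,::-1],(400,400),interpolation=cv2.INTER_CUBIC)
b=cv2.resize(d['pixels'][135:235,205:335,::-1],(400,308),interpolation=cv2.INTER_CUBIC)
b=np.vstack([b,np.zeros((92,400,3),np.uint8)])
cv2.imwrite('pics/c3.png',np.hstack([a,b]))
```

```text
t 5.55 tcp [0.5794 0.3044 0.3751] w 0.017334398604298865 F [ 1.0729 -0.0442  1.2172]
[[-0.9989  0.0454  0.0099]
 [ 0.0455  0.999   0.0044]
 [-0.0097  0.0049 -0.9999]] [ 0.4658  0.3375  1.4046 -0.0005  1.3887 -1.0595]
```

View pics/c3.png

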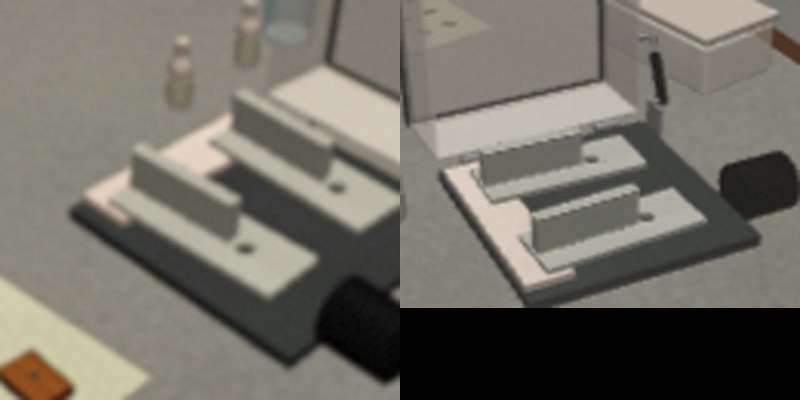

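Request:
{"name": "arm_command", "arguments": {
  "commands": [
    [[0.0,-0.04,0,0,0,0.15,0.04],[0.0,-0.08,0,0,0,0.3,0.04],[0,-0.12,0,0,0,0.45,0.04],[0.008,-0.16,0,0,0,0.6,0.04],[0.008,-0.2,0.03,0,0,0.75,0.04],[0.008,-0.24,0.06,0,0,0.9,0.04],[0.008,-0.28,0.09,0,0,1.05,0.04],[0.008,-0.285,0.105,0,0,1.2,0.04],[0.008,-0.285,0.105,0,0,1.35,0.04],[0.008,-0.285,0.105,0,0,1.5,0.04],[0.008,-0.285,0.105,0,0,1.5,0.04]]
  ]
}}

```text
time: 6.75
tcp_pos: [0.5549, 0.0189, 0.2609]
eef_rot: [[-0.024, 1.0, -0.004], [1.0, 0.024, -0.0], [-0.0, -0.004, -1.0]]
contact_force: [-0.1, -0.7, -0.0]
gripper_width: 0.04
```

Request:
{"name": "arm_command", "arguments": {
  "commands": [
    [[0,0,0,0,0,0.15,0.04],[0,0,0,0,0,0.3,0.04],[0,0,0,0,0,0.45,0.04],[0,0,0,0,0,0.6,0.04],[0,0,0,0,0,0.75,0.04],[0,0,0,0,0,0.9,0.04],[0,0,0,0,0,1.05,0.04],[0,0,0,0,0,1.2,0.04],[0,0,0,0,0,1.35,0.04],[0,0,0,0,0,1.5,0.04],[0,0,0,0,0,1.64,0.04],[0,0,0,0,0,1.64,0.04]]
  ]
}}

```text
time: 7.95
tcp_pos: [0.5555, 0.0194, 0.2619]
eef_rot: [[0.999, -0.04, -0.002], [-0.04, -0.999, -0.0], [-0.002, 0.0, -1.0]]
contact_force: [-0.2, -0.3, -0.6]
gripper_width: 0.0398
```

Run:
```python
from h import *
import pickle
s=st();o={n:cap(n) for n in('scene','side','wrist')};pickle.dump(o,open('o2.pkl','wb'))
c=o['wrist'];print(c['position'],c['orientation'].tolist(),c['mtx'].tolist())
cv2.imwrite('pics/w4.png',cv2.resize(c['pixels'][:,:,::-1],(800,600),interpolation=cv2.INTER_CUBIC))
```

```text
t 7.95 tcp [0.5555 0.0194 0.2619] w 0.03983187537182876 F [-0.1832 -0.2863 -0.6001]
[[ 0.9992 -0.0405 -0.0019]
 [-0.0405 -0.9992 -0.0002]
 [-0.0019  0.0003 -1.    ]] [ 0.0136  0.2779  1.7468 -0.0002  1.1187  1.625 ]
[0.6363 0.017  0.4245] [[-0.035925933392836853, -0.9563564824394911, -0.28998552689025037], [-0.9993542285418003, 0.03457565754468129, 0.009780071624236709], [0.0006732053741099456, 0.29014962071544326, -0.9569810574892317]] [[312.7958125849117, 0.0, 250.26935313718866], [0.0, 312.7958125849117, 191.48029242116934], [0.0, 0.0, 1.0]]
```

View pics/w4.png

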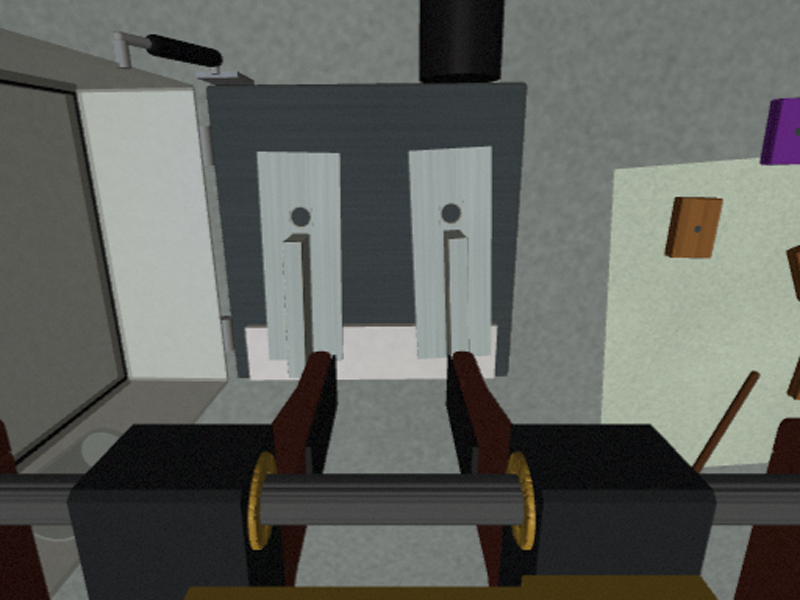

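The wrist view (800 px) shows both stands on the step. The holes are at (300,217) and (451,213), and the deck corners at (207,86), (527,84), (507,378) and (239,378).

Run:
```python
from h import *
import pickle
o=pickle.load(open('o2.pkl','rb'));c=o['wrist']
f=lambda p,z:onz(c,np.array(p)*.64,z)[:,:2]
d=f([(207,86),(527,84),(507,378),(239,378)],.015);print('deck',d,d.mean(0))
for a,b in((0,1),(1,2),(2,3),(3,0)):
    v=d[b]-d[a];print(np.linalg.norm(v),np.degrees(np.arctan2(v[1],v[0])))
# hole centroids
g=cv2.cvtColor(c['pixels'],cv2.COLOR_RGB2GRAY)
H={}
for n,(u,v) in{'L':(300,217),'R':(451,213)}.items():
    u,v=int(u*.64),int(v*.64);w=g[v-9:v+10,u-9:u+10].astype(float);m=np.clip(150-w,0,None)
    m[w>110]=0;yy,xx=np.mgrid[-9:10,-9:10];keep=(xx**2+yy**2)<60;m*=keep
    uv=np.array([u+(m*xx).sum()/m.sum(),v+(m*yy).sum()/m.sum()]);H[n]=onz(c,uv,.029)[0,:2];print(n,uv/.64,H[n],g[v,u],g[v,u+10])
pl={'L':[(257,152),(340,154),(343,359),(269,359)],'R':[(409,150),(491,147),(490,356),(417,358)]}
for n,p in pl.items():
    q=f(p,.029);print(n,q,'len',np.linalg.norm(q[0]-q[3]),np.linalg.norm(q[1]-q[2]),'wid',np.linalg.norm(q[0]-q[1]))
    ax=(q[0]+q[1])/2-(q[2]+q[3])/2;print('yaw',np.arctan2(ax[1],ax[0]))
rt={'L':[(283,236),(308,236),],'R':[(444,233),(467,233)]}
for n,p in rt.items(): print('ridge far top',n,f(p,.069))
# booth from deck
e=(d[0]+d[1]-d[2]-d[3]);yaw=np.arctan2(e[1],e[0]);print('yaw',yaw)
ctr=np.array([.563,.040])
for C in(d.mean(0),):
  R=np.array([[np.cos(yaw),-np.sin(yaw)],[np.sin(yaw),np.cos(yaw)]])
  for n,y in(('L',.047),('R',-.063)):print('pin',n,C+R@[.0575,y])
```

```text
deck [[ 0.6894  0.1572]
 [ 0.682  -0.09  ]
 [ 0.4326 -0.0828]
 [ 0.4415  0.1637]] [0.5614 0.037 ]
0.24728831287061318 -91.72396319618504
0.24951642122008758 178.33769848447582
0.2466599242342043 87.9223166711914
0.24799515037005868 -1.5156565150454295
L [299.9652 216.2892] [0.5887 0.0917] 61 160
R [450.3342 212.5506] [ 0.5873 -0.0291] 59 162
L [[0.6392 0.1205]
 [0.6354 0.0564]
 [0.4631 0.0652]
 [0.4655 0.1301]] len 0.17403959092953172 0.17256156448228333 wid 0.06426063125636598
yaw -0.05297516137412643
R [[ 0.6365  0.0028]
 [ 0.6364 -0.0606]
 [ 0.4613 -0.0638]
 [ 0.4617  0.0002]] len 0.17480205929274473 0.17516911407950217 wid 0.0633743501228002
yaw 0.016623850031050866
ridge far top L [[0.5796 0.0978]
 [0.579  0.0796]]
ridge far top R [[ 0.5776 -0.0198]
 [ 0.577  -0.0366]]
yaw -0.027736828637317832
pin L [0.6201 0.0824]
pin R [ 0.6171 -0.0275]
```

Request:
{"name": "arm_command", "arguments": {
  "commands": [
    [[-0.0355,-0.073,0.04,0,0,0.012,0.05],[-0.0355,-0.073,0.08,0,0,0.012,0.05],[-0.0355,-0.073,0.12,0,0,0.012,0.05],[-0.0355,-0.073,0.16,0,0,0.012,0.05],[-0.0355,-0.073,0.19,0,0,0.012,0.05],[-0.0355,-0.073,0.21,0,0,0.012,0.05],[-0.0355,-0.073,0.22,0,0,0.012,0.05],[-0.0355,-0.073,0.22,0,0,0.012,0.05]]
  ]
}}

```text
time: 8.9
tcp_pos: [0.5231, 0.0937, 0.0418]
eef_rot: [[0.999, -0.053, -0.002], [-0.053, -0.999, -0.0], [-0.002, 0.001, -1.0]]
contact_force: [-0.7, 0.4, 0.1]
gripper_width: 0.0502
```

Request:
{"name": "arm_command", "arguments": {
  "commands": [
    [[0,0,0,0,0,0,0.0],[0,0,0,0,0,0,0.0],[0,0,0,0,0,0,0.0],[0,0,0,0,0,0,0.0],[0,0,0,0,0,0,0.0],[0,0,0,0,0,0,0.0]]
  ],
  "squeeze": 20
}}

```text
time: 9.5
tcp_pos: [0.5245, 0.0941, 0.0435]
eef_rot: [[0.998, -0.055, 0.001], [-0.055, -0.998, 0.001], [0.001, -0.001, -1.0]]
contact_force: [-0.5, 1.5, 5.6]
gripper_width: 0.0139
```

```bash
cat > holes.py <<'E'
from h import *
import sys
s=st();c=cap('wrist')
w=c['pixels'][:,:,::-1]
cv2.imwrite('pics/'+sys.argv[1],cv2.resize(w,(800,600),interpolation=cv2.INTER_CUBIC))
import pickle;pickle.dump(c,open('w.pkl','wb'))
print('pred pinL,pinR (800px)',proj(c,[[.6201,.0824,.023],[.6171,-.0275,.023]])/.64,'hole L z.029',proj(c,[.5887,.0917,.029])/.64)
E
python3 holes.py w5.png
```

```text
t 9.5 tcp [0.5245 0.0941 0.0435] w 0.013931843277113809 F [-0.5417  1.4519  5.5944]
[[ 0.9985 -0.0555  0.0013]
 [-0.0555 -0.9985  0.0005]
 [ 0.0013 -0.0006 -1.    ]] [0.1551 0.5676 1.929  0.0005 0.6437 1.781 ]
pred pinL,pinR (800px) [[410.7308 104.5108]
 [727.341   95.2879]] hole L z.029 [[389.0585 198.9001]]
```

View pics/w5.png

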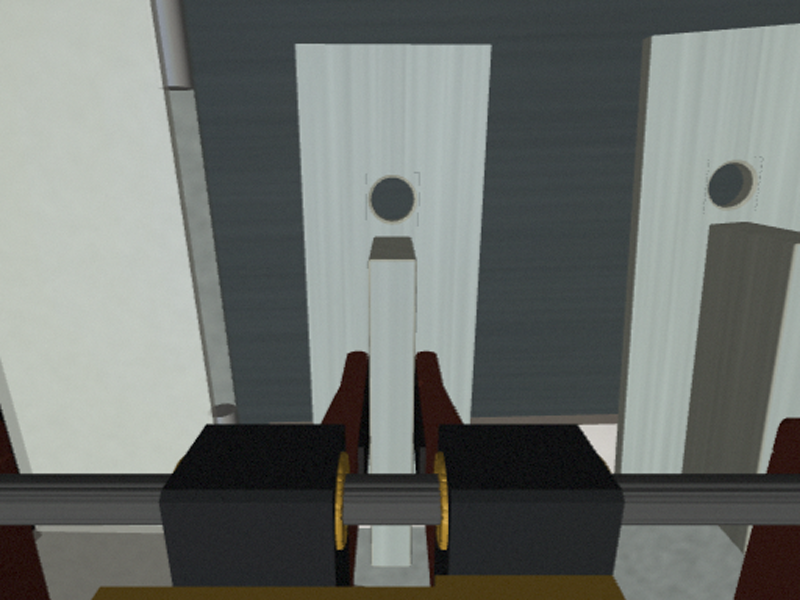

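Request:
{"name": "arm_command", "arguments": {
  "commands": [
    [[0.005,0.001,-0.001,0,0,-0.005,0.0],[0.01,0.002,-0.001,0,0,-0.01,0.0],[0.015,0.0035,-0.001,0,0,-0.015,0.0],[0.02,0.005,-0.001,0,0,-0.02,0.0],[0.025,0.006,-0.001,0,0,-0.02,0.0],[0.025,0.006,-0.001,0,0,-0.02,0.0]]
  ]
}}

```text
time: 10.15
tcp_pos: [0.5497, 0.0862, 0.0437]
eef_rot: [[0.999, -0.036, 0.001], [-0.036, -0.999, 0.0], [0.001, -0.0, -1.0]]
contact_force: [-0.3, -0.3, -4.3]
gripper_width: 0.0139
```

```bash
python3 holes.py w6.png
```

```text
t 10.15 tcp [0.5497 0.0862 0.0437] w 0.013921942093348781 F [-0.3202 -0.2619 -4.2732]
[[ 0.9994 -0.0357  0.0011]
 [-0.0357 -0.9994  0.    ]
 [ 0.0011 -0.0001 -1.    ]] [ 0.1343  0.59    1.8763 -0.0002  0.6742  1.7409]
pred pinL,pinR (800px) [[395.808  179.9569]
 [697.6865 177.6895]] hole L z.029 [[373.6278 268.5592]]
```

View pics/w6.png

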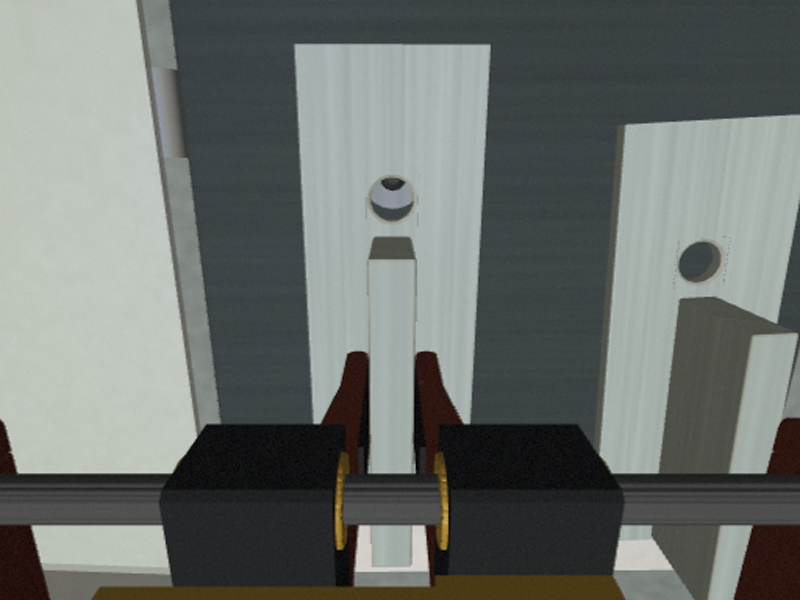

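Run:
```python
from h import *
import pickle
c=pickle.load(open('w.pkl','rb'))
a=onz(c,np.array([393,183.5])*.64,.023)[0];b=onz(c,np.array([392,198])*.64,.029)[0];r=onz(c,np.array([700,261])*.64,.029)[0]
print(a,b,a-b,'Rhole',r)
```

```text
[0.6189 0.0835 0.023 ] [0.6142 0.084  0.029 ] [ 0.0047 -0.0005 -0.006 ] Rhole [ 0.5874 -0.0291  0.029 ]
```

Request:
{"name": "arm_command", "arguments": {
  "commands": [
    [[0.003,0,0,0,0,0,0.0],[0.005,0.0004,0,0,0,0,0.0],[0.005,0.0004,0,0,0,0,0.0],[0.005,0.0004,0.003,0,0,0,0.0],[0.005,0.0004,0.005,0,0,0,0.0],[0.005,0.0004,0.007,0,0,0,0.0],[0.005,0.0004,0.009,0,0,0,0.0],[0.005,0.0004,0.009,0,0,0,0.0]]
  ]
}}

```text
time: 11.0
tcp_pos: [0.5541, 0.086, 0.0355]
eef_rot: [[0.999, -0.035, 0.001], [-0.035, -0.999, 0.0], [0.001, -0.0, -1.0]]
contact_force: [-0.0, -0.2, 2.9]
gripper_width: 0.0136
```

Request:
{"name": "arm_command", "arguments": {
  "commands": [
    [[0,0,0,0,0,0,0.045],[0,0,0,0,0,0,0.045],[0,0,0,0,0,0,0.045],[0,0,-0.04,0,0,0,0.045],[0,0,-0.08,0,0,0,0.045],[-0.01,0.04,-0.09,0,0,-0.052,0.045],[-0.02,0.08,-0.09,0,0,-0.052,0.045],[-0.0265,0.117,-0.09,0,0,-0.052,0.045],[-0.0265,0.117,-0.07,0,0,-0.052,0.045],[-0.0265,0.117,-0.035,0,0,-0.052,0.045],[-0.0265,0.117,-0.008,0,0,-0.052,0.045],[-0.0265,0.117,-0.008,0,0,-0.052,0.045]]
  ]
}}

```text
time: 12.2
tcp_pos: [0.5202, -0.03, 0.0401]
eef_rot: [[1.0, 0.017, -0.006], [0.017, -1.0, 0.0], [-0.006, -0.001, -1.0]]
contact_force: [-0.7, 0.3, -0.4]
gripper_width: 0.0449
```

Request:
{"name": "arm_command", "arguments": {
  "commands": [
    [[0,0,0,0,0,0,0.0],[0,0,0,0,0,0,0.0],[0,0,0,0,0,0,0.0],[0,0,0,0,0,0,0.0],[0,0,0,0,0,0,0.0],[0,0,0,0,0,0,0.0]]
  ]
}}

```text
time: 12.8
tcp_pos: [0.5237, -0.0302, 0.0439]
eef_rot: [[1.0, 0.017, 0.002], [0.017, -1.0, -0.0], [0.002, 0.0, -1.0]]
contact_force: [-1.5, -0.6, 7.4]
gripper_width: 0.014
```

Request:
{"name": "arm_command", "arguments": {
  "commands": [
    [[0.005,-0.001,-0.001,0,0,0.008,0.0],[0.01,-0.002,-0.001,0,0,0.015,0.0],[0.015,-0.003,-0.001,0,0,0.023,0.0],[0.02,-0.004,-0.001,0,0,0.03,0.0],[0.0235,-0.004,-0.001,0,0,0.03,0.0],[0.0235,-0.004,-0.001,0,0,0.03,0.0]]
  ]
}}

```text
time: 13.4
tcp_pos: [0.5472, -0.0255, 0.0439]
eef_rot: [[1.0, -0.013, 0.001], [-0.013, -1.0, 0.0], [0.001, -0.0, -1.0]]
contact_force: [-1.0, 0.7, 1.1]
gripper_width: 0.0139
```

```bash
python3 holes.py w7.png
```

```text
t 13.4 tcp [ 0.5472 -0.0255  0.0439] w 0.013888491686921535 F [-1.0251  0.6799  1.1318]
[[ 0.9999 -0.0133  0.0009]
 [-0.0133 -0.9999  0.0002]
 [ 0.0009 -0.0002 -1.    ]] [-0.0685  0.5814  1.8955  0.0004  0.6638  1.5153]
pred pinL,pinR (800px) [[ 93.0621 176.8589]
 [395.0139 181.5294]] hole L z.029 [[ 74.4984 265.1355]]
```

View pics/w7.png

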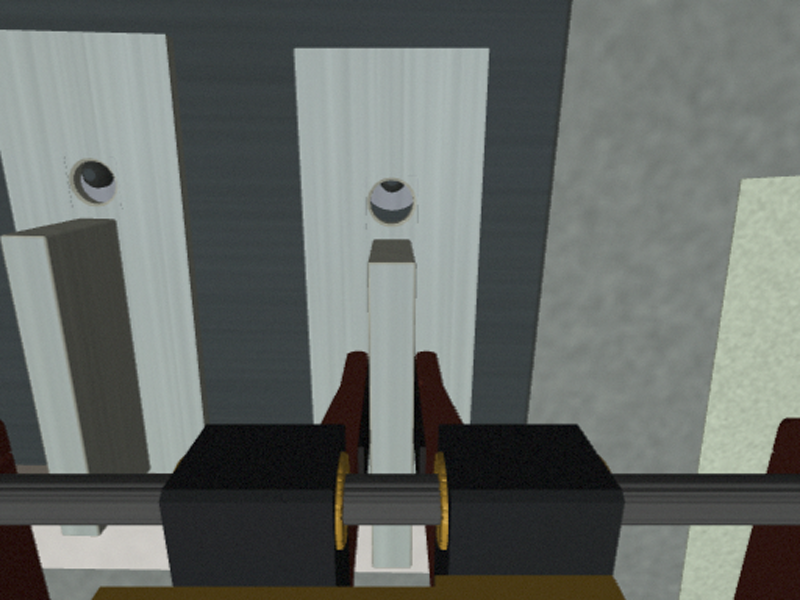

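The pin tip shows at (392,186) inside the hole at (392,201), the same picture as on the left. I move it 5 mm further and then lower it.

Request:
{"name": "arm_command", "arguments": {
  "commands": [
    [[0.003,0,0,0,0,0,0.0],[0.005,0,0,0,0,0,0.0],[0.005,0,0,0,0,0,0.0],[0.005,0,0.003,0,0,0,0.0],[0.005,0,0.005,0,0,0,0.0],[0.005,0,0.007,0,0,0,0.0],[0.005,0,0.009,0,0,0,0.0],[0.005,0,0.009,0,0,0,0.0]]
  ]
}}

```text
time: 14.25
tcp_pos: [0.552, -0.0258, 0.0359]
eef_rot: [[1.0, -0.013, 0.001], [-0.013, -1.0, -0.0], [0.001, 0.0, -1.0]]
contact_force: [-1.9, 0.4, 8.7]
gripper_width: 0.0138
```

Request:
{"name": "arm_command", "arguments": {
  "commands": [
    [[0,0,0,0,0,0,0.045],[0,0,0,0,0,0,0.045],[0,0,0,0,0,0,0.045],[0,0,-0.04,0,0,0,0.045],[0,0,-0.08,0,0,0,0.045],[0.01,-0.025,-0.13,0,0,0,0.045],[0.01,-0.05,-0.18,0,0,0,0.045],[0.01,-0.05,-0.22,0,0,0,0.045],[0.01,-0.05,-0.22,0,0,0,0.045],[0.01,-0.05,-0.22,0,0,0,0.045]]
  ]
}}

```text
time: 15.25
tcp_pos: [0.5626, 0.0244, 0.2561]
eef_rot: [[1.0, -0.013, 0.003], [-0.013, -1.0, 0.0], [0.003, -0.0, -1.0]]
contact_force: [0.2, 0.5, -0.7]
gripper_width: 0.0449
```

```bash
python3 holes.py w8.png
```

```text
t 15.25 tcp [0.5626 0.0244 0.2561] w 0.04485186641497971 F [ 0.2083  0.4927 -0.7275]
[[ 0.9999 -0.0127  0.0029]
 [-0.0127 -0.9999  0.    ]
 [ 0.0029 -0.0001 -1.    ]] [ 0.0221  0.2931  1.7402 -0.      1.1054  1.6056]
pred pinL,pinR (800px) [[316.9064 183.6702]
 [456.1171 185.9042]] hole L z.029 [[306.3047 224.7328]]
```

View pics/w8.png

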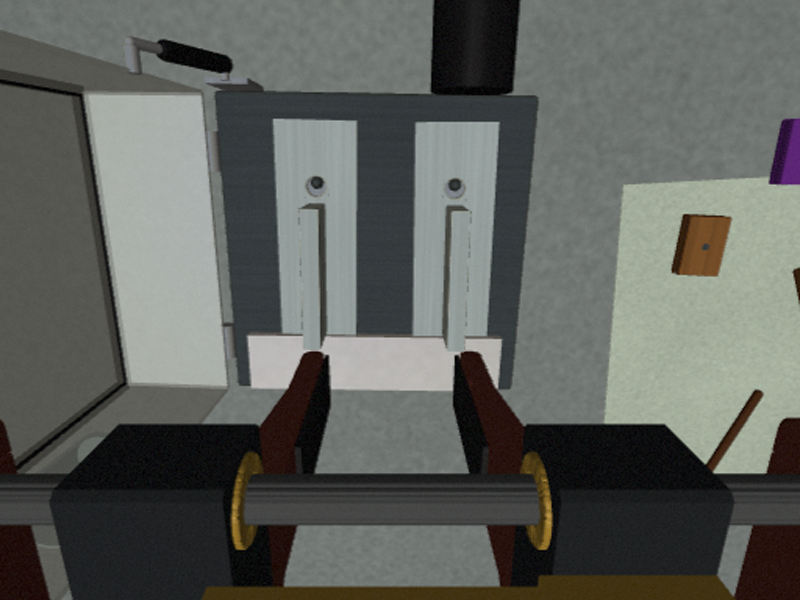

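Both pins, at (316,184) and (455,186), stand inside the holes with the plates flat, and the hood is open. Next come the plinths, measured with the wrist camera from two places.

Request:
{"name": "arm_command", "arguments": {
  "commands": [
    [[-0.014,0.05,0,0,0,0,0.06],[-0.014,0.1,0,0,0,0,0.06],[-0.014,0.15,0,0,0,0,0.06],[-0.014,0.2,0,0,0,0,0.06],[-0.014,0.25,0.02,0,0,0,0.06],[-0.014,0.265,0.06,0,0,0,0.06],[-0.014,0.265,0.06,0,0,0,0.06],[-0.014,0.265,0.06,0,0,0,0.06]]
  ]
}}

```text
time: 16.1
tcp_pos: [0.5427, -0.2402, 0.1925]
eef_rot: [[1.0, -0.015, -0.005], [-0.015, -1.0, 0.003], [-0.005, -0.003, -1.0]]
contact_force: [-0.2, 0.3, 0.6]
gripper_width: 0.0598
```

```bash
cat > pl.py <<'E'
from h import *
import sys,pickle
def det(c,z=.014):
    hsv=cv2.cvtColor(c['pixels'],cv2.COLOR_RGB2HSV);m=cv2.inRange(hsv,(7,120,70),(17,255,255))
    m=cv2.morphologyEx(m,cv2.MORPH_OPEN,np.ones((3,3)))
    m=cv2.morphologyEx(m,cv2.MORPH_CLOSE,np.ones((5,5)));R=[]
    for q in cv2.findContours(m,0,2)[0]:
        if cv2.contourArea(q)<300: continue
        # bright top face only: threshold inside the blob
        blob=np.zeros_like(m);cv2.drawContours(blob,[q],-1,255,-1)
        V=hsv[:,:,2];t,_=cv2.threshold(V[blob>0],0,255,cv2.THRESH_OTSU)
        top=((blob>0)&(V>t)).astype(np.uint8)*255
        top=cv2.morphologyEx(top,cv2.MORPH_CLOSE,np.ones((9,9)));top=cv2.morphologyEx(top,cv2.MORPH_OPEN,np.ones((5,5)))
        out=[]
        for mm in(top,blob):
            k=max(cv2.findContours(mm,0,2)[0],key=cv2.contourArea)
            r=cv2.minAreaRect((onz(c,k[:,0,:],z)[:,:2]*1e4).astype(np.float32));(w,h),a=r[1],r[2]
            if w<h:a+=90
            a=(a+90)%180-90
            out.append((np.array(r[0])/1e4,np.array(sorted(r[1]))/10,round(a,1)))
        # dot in middle of the top face
        x,y,w,h=cv2.boundingRect(q);g=cv2.medianBlur(V,3);cx,cy=proj(c,[*out[0][0],z])[0]
        yy,xx=np.mgrid[0:V.shape[0],0:V.shape[1]];near=(np.hypot(xx-cx,yy-cy)<9)
        wt=np.where(near,np.clip(np.median(V[near])-25-V.astype(float),0,None),0)
        dot=np.array([(wt*xx).sum(),(wt*yy).sum()])/max(wt.sum(),1e-9)
        print('bbox',(x,y,w,h),'top',*out[0],'blob',*out[1],'dot px',dot,onz(c,dot,z)[0,:2] if wt.sum()>0 else None)
        R.append(dot)
    return R
if __name__=='__main__':
    s=st();c=cap('wrist');det(c,float(sys.argv[2]) if len(sys.argv)>2 else .014)
    cv2.imwrite('pics/'+sys.argv[1],cv2.resize(c['pixels'][:,:,::-1],(640,480)));pickle.dump(c,open('pics/'+sys.argv[1]+'.pkl','wb'))
E
python3 pl.py p1a.png
```

```text
t 16.1 tcp [ 0.5427 -0.2402  0.1925] w 0.05983633382055421 F [-0.2379  0.2682  0.6183]
[[ 0.9999 -0.0148 -0.0051]
 [-0.0148 -0.9999  0.0027]
 [-0.0051 -0.0026 -1.    ]] [-0.4369  0.4157  1.7209  0.0004  1.0108  1.1485]
bbox (370, 252, 30, 19) top [ 0.4275 -0.4051] [23.3345 26.0001] 89.3 blob [ 0.4271 -0.4018] [25.8196 32.2943] 83.0 dot px [383.6316 269.4561] [ 0.4166 -0.4021]
bbox (329, 162, 40, 48) top [ 0.5243 -0.3508] [32.735  49.1153] 22.9 blob [ 0.5243 -0.3508] [32.9635 49.258 ] 22.5 dot px [349.2236 186.2457] [ 0.524  -0.3513]
bbox (233, 129, 32, 46) top [ 0.5648 -0.2377] [33.1046 48.999 ] -3.2 blob [ 0.5649 -0.2377] [33.1046 49.1833] -3.2 dot px [248.5219 152.1075] [ 0.5645 -0.2379]
```

View pics/p1a.png

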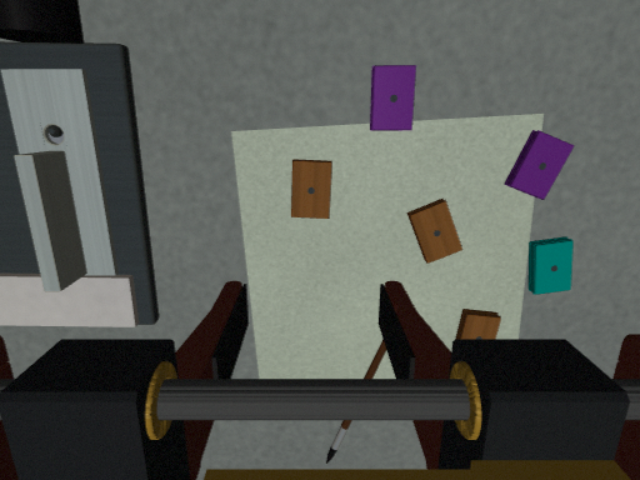

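Wood plinths in this wrist picture: (311,189), (436,230) and (478,325), all with brown wood grain. The purple blocks at (393,98) and (540,165) and the turquoise one at (552,265) are decoys. I go above the first plinth and take a second view for its height.

Request:
{"name": "arm_command", "arguments": {
  "commands": [
    [[0.01,-0.001,0.03,0,0,0.041,0.06],[0.02,-0.0025,0.06,0,0,0.041,0.06],[0.022,-0.0025,0.09,0,0,0.041,0.06],[0.022,-0.0025,0.09,0,0,0.041,0.06],[0.022,-0.0025,0.09,0,0,0.041,0.06]]
  ]
}}

```text
time: 16.65
tcp_pos: [0.5672, -0.2375, 0.1062]
eef_rot: [[0.999, -0.053, 0.0], [-0.053, -0.999, -0.0], [0.001, 0.0, -1.0]]
contact_force: [1.0, 0.7, 0.2]
gripper_width: 0.0599
```

```bash
python3 pl.py p1b.png
python3 - <<'E'
from h import *
import pickle
from pl import det
a=pickle.load(open('pics/p1a.png.pkl','rb'));b=pickle.load(open('pics/p1b.png.pkl','rb'))
A=det(a);B=det(b)
for i in A:
  for j in B:
    X=tri(a,i,b,j);e=np.abs(proj(a,X)-i).max()
    if e<2: print('tri',X,e)
E
```

```text
t 16.65 tcp [ 0.5672 -0.2375  0.1062] w 0.05993896996635669 F [1.0302 0.6604 0.2342]
[[ 0.9986 -0.0526  0.0005]
 [-0.0526 -0.9986 -0.0002]
 [ 0.0005  0.0001 -1.    ]] [-0.416   0.5563  1.7242  0.0001  0.8605  1.2074]
bbox (355, 205, 51, 59) top [ 0.5243 -0.3508] [32.935  49.3287] 22.6 blob [ 0.5244 -0.3507] [33.2364 49.4884] 22.3 dot px [381.1932 235.4767] [ 0.5241 -0.3514]
bbox (232, 170, 40, 55) top [ 0.5648 -0.2378] [33.1754 47.7407] -3.2 blob [ 0.5652 -0.2378] [33.1875 48.5869] -3.2 dot px [251.2735 198.5293] [ 0.5645 -0.2379]
bbox (370, 252, 30, 19) top [ 0.4275 -0.4051] [23.3345 26.0001] 89.3 blob [ 0.4271 -0.4018] [25.8196 32.2943] 83.0 dot px [383.6316 269.4561] [ 0.4166 -0.4021]
bbox (329, 162, 40, 48) top [ 0.5243 -0.3508] [32.735  49.1153] 22.9 blob [ 0.5243 -0.3508] [32.9635 49.258 ] 22.5 dot px [349.2236 186.2457] [ 0.524  -0.3513]
bbox (233, 129, 32, 46) top [ 0.5648 -0.2377] [33.1046 48.999 ] -3.2 blob [ 0.5649 -0.2377] [33.1046 49.1833] -3.2 dot px [248.5219 152.1075] [ 0.5645 -0.2379]
bbox (355, 205, 51, 59) top [ 0.5243 -0.3508] [32.935  49.3287] 22.6 blob [ 0.5244 -0.3507] [33.2364 49.4884] 22.3 dot px [381.1932 235.4767] [ 0.5241 -0.3514]
bbox (232, 170, 40, 55) top [ 0.5648 -0.2378] [33.1754 47.7407] -3.2 blob [ 0.5652 -0.2378] [33.1875 48.5869] -3.2 dot px [251.2735 198.5293] [ 0.5645 -0.2379]
tri [ 0.524  -0.3513  0.014 ] 0.036046441089354175
tri [ 0.5644 -0.2379  0.0139] 0.022724685024286373
```

Request:
{"name": "arm_command", "arguments": {
  "commands": [
    [[-0.0025,0,0.04,0,0,0,0.06],[-0.0025,0,0.075,0,0,0,0.06],[-0.0025,0,0.095,0,0,0,0.06],[-0.0025,0,0.102,0,0,0,0.06],[-0.0025,0,0.102,0,0,0,0.06],[-0.0025,0,0.102,0,0,0,0.02],[-0.0025,0,0.102,0,0,0,0.02],[-0.0025,0,0.102,0,0,0,0.02],[-0.0025,0,0.102,0,0,0,0.02],[-0.0025,0,0.102,0,0,0,0.02]]
  ],
  "squeeze": 20
}}

```text
time: 17.7
tcp_pos: [0.5647, -0.2386, 0.0039]
eef_rot: [[0.999, -0.054, 0.001], [-0.054, -0.999, -0.001], [0.001, 0.0, -1.0]]
contact_force: [-1.7, -0.1, 6.9]
gripper_width: 0.0339
```

Request:
{"name": "arm_command", "arguments": {
  "commands": [
    [[0,0,-0.04,0,0,0,0.02],[0,0,-0.08,0,0,0,0.02],[0,-0.03,-0.12,0,0,0,0.02],[0,-0.07,-0.13,0,0,-0.02,0.02],[0,-0.11,-0.13,0,0,-0.041,0.02],[0,-0.15,-0.13,0,0,-0.041,0.02],[0,-0.19,-0.13,0,0,-0.041,0.02],[-0.0005,-0.2125,-0.13,0,0,-0.041,0.02],[-0.0005,-0.2125,-0.1,0,0,-0.041,0.02],[-0.0005,-0.2125,-0.1,0,0,-0.041,0.02],[-0.0005,-0.2125,-0.1,0,0,-0.041,0.02]]
  ]
}}

```text
time: 18.8
tcp_pos: [0.5745, -0.0262, 0.1027]
eef_rot: [[1.0, -0.013, -0.002], [-0.013, -1.0, 0.0], [-0.002, -0.0, -1.0]]
contact_force: [1.8, -0.4, 0.1]
gripper_width: 0.0337
```

```bash
python3 holes.py w9.png
python3 - <<'E'
from h import *
import pickle
from pl import det
c=pickle.load(open('w.pkl','rb'));det(c,.1)
E
```

```text
t 18.8 tcp [ 0.5745 -0.0262  0.1027] w 0.033666117083074903 F [ 1.7872 -0.3667  0.1454]
[[ 0.9999 -0.0132 -0.0018]
 [-0.0132 -0.9999  0.0001]
 [-0.0018 -0.0001 -1.    ]] [-0.0662  0.515   1.8156 -0.0001  0.8129  1.5178]
pred pinL,pinR (800px) [[171.1066 227.462 ]
 [393.1866 230.7937]] hole L z.029 [[156.4096 292.0012]]
bbox (218, 209, 65, 83) top [ 0.5679 -0.0259] [36.0294 52.5658] -0.7 blob [ 0.5682 -0.0258] [36.3315 53.162 ] -0.7 dot px [250.3776 252.9507] [ 0.5674 -0.0259]
```

View pics/w9.png

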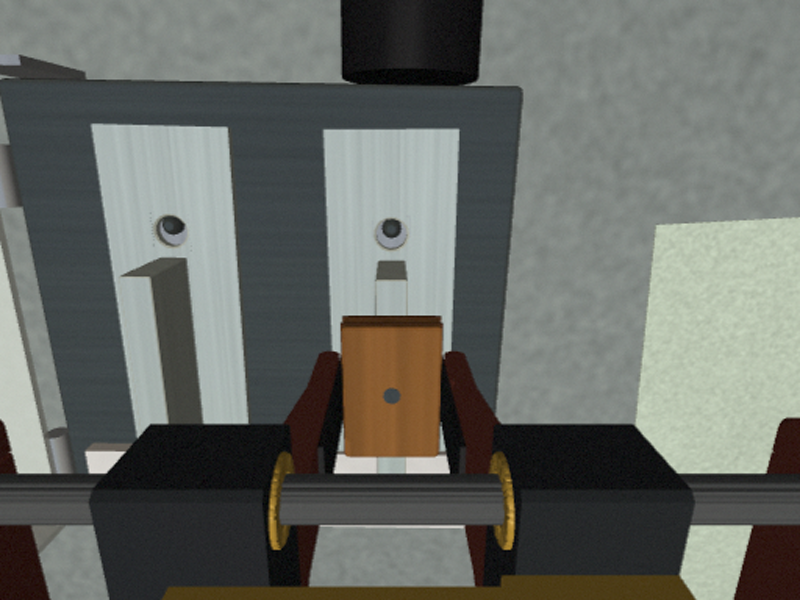

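The plinth at (391,388) sits level in the grip, centred over the ridge at column 391. I lower and release.

Request:
{"name": "arm_command", "arguments": {
  "commands": [
    [[0.001,0,0.02,0,0,0,0.02],[0.001,0,0.033,0,0,0,0.02],[0.001,0,0.037,0,0,0,0.02],[0.001,0,0.038,0,0,0,0.02],[0.001,0,0.038,0,0,0,0.02]]
  ]
}}

```text
time: 19.35
tcp_pos: [0.5763, -0.0263, 0.0653]
eef_rot: [[1.0, -0.014, 0.0], [-0.014, -1.0, -0.0], [0.0, 0.0, -1.0]]
contact_force: [0.4, 0.2, -0.2]
gripper_width: 0.0343
```

Request:
{"name": "arm_command", "arguments": {
  "commands": [
    [[0,0,0,0,0,0,0.05],[0,0,0,0,0,0,0.05],[0,0,0,0,0,0,0.05],[0,0,-0.03,0,0,0,0.05],[0,0,-0.08,0,0,0,0.06],[0,0.05,-0.11,0,0,0,0.06],[-0.02,0.1,-0.12,0,0,0,0.06],[-0.04,0.15,-0.12,0,0,0,0.06],[-0.07,0.2,-0.12,0,0,0,0.06],[-0.08,0.25,-0.12,0,0,0,0.06],[-0.08,0.3,-0.12,0,0,0,0.06],[-0.08,0.3,-0.12,0,0,0,0.06]]
  ]
}}

```text
time: 20.55
tcp_pos: [0.4913, -0.3287, 0.1855]
eef_rot: [[1.0, -0.016, 0.001], [-0.016, -1.0, -0.001], [0.001, 0.001, -1.0]]
contact_force: [0.9, 1.0, -1.1]
gripper_width: 0.0599
```

```bash
python3 pl.py p2a.png
```

```text
t 20.55 tcp [ 0.4913 -0.3287  0.1855] w 0.059936169856798664 F [ 0.8971  0.9944 -1.1046]
[[ 0.9999 -0.0158  0.0011]
 [-0.0158 -0.9999 -0.0014]
 [ 0.0011  0.0014 -1.    ]] [-0.6095  0.418   1.7365 -0.0007  0.9854  0.9774]
bbox (297, 216, 33, 39) top [ 0.4325 -0.4036] [13.2445 30.2287] 81.6 blob [ 0.4153 -0.4002] [32.2953 49.0384] -7.4 dot px [315.3908 225.2188] [ 0.4294 -0.4029]
bbox (248, 117, 45, 53) top [ 0.5241 -0.3509] [33.2141 49.2601] 22.7 blob [ 0.5241 -0.3509] [33.2141 49.2746] 22.7 dot px [270.8756 143.9067] [ 0.5238 -0.3512]
```

Request:
{"name": "arm_command", "arguments": {
  "commands": [
    [[0.033,0.022,0.03,0,0,-0.14,0.06],[0.033,0.022,0.06,0,0,-0.28,0.06],[0.033,0.022,0.1,0,0,-0.412,0.06],[0.033,0.022,0.14,0,0,-0.412,0.06],[0.033,0.022,0.165,0,0,-0.412,0.06],[0.033,0.022,0.1815,0,0,-0.412,0.06],[0.033,0.022,0.1815,0,0,-0.412,0.06],[0.033,0.022,0.1815,0,0,-0.412,0.02],[0.033,0.022,0.1815,0,0,-0.412,0.02],[0.033,0.022,0.1815,0,0,-0.412,0.02],[0.033,0.022,0.1815,0,0,-0.412,0.02],[0.033,0.022,0.1815,0,0,-0.412,0.02]]
  ]
}}

```text
time: 21.8
tcp_pos: [0.5253, -0.3478, 0.0042]
eef_rot: [[0.922, 0.388, 0.001], [0.388, -0.922, -0.001], [0.001, 0.001, -1.0]]
contact_force: [-0.9, 0.5, 3.5]
gripper_width: 0.0337
```

Request:
{"name": "arm_command", "arguments": {
  "commands": [
    [[0,0,-0.045,0,0,0,0.02],[0,0,-0.09,0,0,0,0.02],[0.02,-0.04,-0.12,0,0,0.07,0.02],[0.04,-0.08,-0.13,0,0,0.14,0.02],[0.06,-0.12,-0.13,0,0,0.21,0.02],[0.08,-0.16,-0.13,0,0,0.28,0.02],[0.1,-0.2,-0.13,0,0,0.35,0.02],[0.12,-0.24,-0.13,0,0,0.434,0.02],[0.14,-0.28,-0.13,0,0,0.434,0.02],[0.16,-0.32,-0.13,0,0,0.434,0.02],[0.18,-0.36,-0.13,0,0,0.434,0.02],[0.194,-0.389,-0.13,0,0,0.434,0.02]]
  ]
}}

```text
time: 23.0
tcp_pos: [0.5523, 0.0889, 0.1335]
eef_rot: [[0.999, -0.034, 0.0], [-0.034, -0.999, 0.0], [0.0, -0.0, -1.0]]
contact_force: [0.3, -0.7, 0.2]
gripper_width: 0.0339
```

Request:
{"name": "arm_command", "arguments": {
  "commands": [
    [[0,0,0.03,0,0,0,0.02],[0,0,0.03,0,0,0,0.02],[0,0,0.03,0,0,0,0.02]]
  ]
}}

```text
time: 23.3
tcp_pos: [0.5518, 0.086, 0.1031]
eef_rot: [[0.999, -0.035, -0.002], [-0.035, -0.999, -0.0], [-0.002, 0.0, -1.0]]
contact_force: [0.8, -0.8, -0.6]
gripper_width: 0.0337
```

```bash
python3 holes.py w10.png
python3 - <<'E'
from h import *
import pickle
from pl import det
c=pickle.load(open('w.pkl','rb'));s=bot.observe();z=s['tcp_pos'][2]+.0098;print(z)
det(c,z)
print('R ridge/plinth zone uses z .075');det(c,.075)
E
```

```text
t 23.3 tcp [0.5518 0.086  0.1031] w 0.03371951495982704 F [ 0.7738 -0.77   -0.6353]
[[ 0.9994 -0.0353 -0.0021]
 [-0.0353 -0.9994 -0.0004]
 [-0.002   0.0004 -1.    ]] [ 0.1334  0.4949  1.8525 -0.0001  0.7962  1.7396]
pred pinL,pinR (800px) [[394.3464 177.2045]
 [622.7529 175.5749]] hole L z.029 [[377.4859 244.6166]]
0.11356647889483186
bbox (219, 213, 64, 83) top [0.5497 0.0864] [33.1278 48.7933] -2.0 blob [0.55   0.0864] [33.3265 49.3679] -2.0 dot px [250.3359 256.9626] [0.5493 0.0865]
bbox (395, 143, 65, 77) top [ 0.5879 -0.0036] [26.4776 39.1291] -0.9 blob [ 0.588  -0.0034] [27.2902 39.5135] -1.2 dot px [427.288  182.9857] [ 0.5877 -0.0039]
R ridge/plinth zone uses z .075
bbox (219, 213, 64, 83) top [0.5287 0.0871] [41.5493 61.1972] -2.0 blob [0.5291 0.0871] [41.7985 61.9179] -2.0 dot px [250.3359 256.9626] [0.5281 0.0871]
bbox (395, 143, 65, 77) top [ 0.5766 -0.0258] [33.2086 49.0762] -0.9 blob [ 0.5767 -0.0256] [34.2277 49.5585] -1.2 dot px [427.288  182.9857] [ 0.5763 -0.0262]
```

View pics/w10.png

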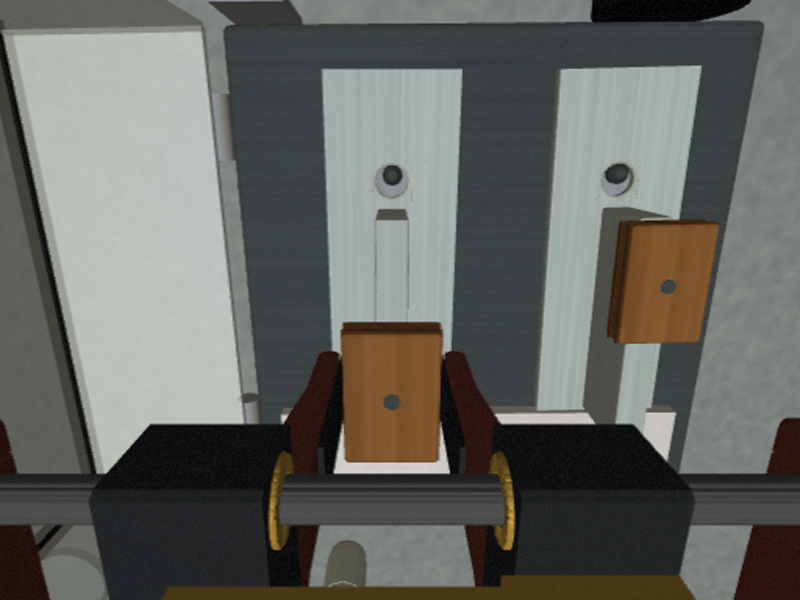

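The first plinth lies on the right ridge at (668,282). The second is held centred over the left ridge at (391,392), and I lower it there.

Request:
{"name": "arm_command", "arguments": {
  "commands": [
    [[0,0,0.02,0,0,0,0.02],[0,0,0.033,0,0,0,0.02],[0,0,0.037,0,0,0,0.02],[0,0,0.038,0,0,0,0.02],[0,0,0.038,0,0,0,0.02],[0,0,0.038,0,0,0,0.05],[0,0,0.038,0,0,0,0.05],[0,0,0.038,0,0,0,0.05],[0,0,0.01,0,0,0,0.05],[0,0,-0.03,0,0,0,0.06],[0,0,-0.07,0,0,0,0.06]]
  ]
}}

```text
time: 24.45
tcp_pos: [0.552, 0.0863, 0.1743]
eef_rot: [[0.999, -0.035, -0.001], [-0.035, -0.999, -0.0], [-0.001, 0.0, -1.0]]
contact_force: [0.9, -0.3, -0.1]
gripper_width: 0.0595
```

Request:
{"name": "arm_command", "arguments": {
  "commands": [
    [[0,0.04,0,0,0,0,0.06],[0,0.09,0,0,0,0,0.06],[-0.01,0.14,0,0,0,0,0.06],[-0.03,0.19,0,0,0,0,0.06],[-0.06,0.24,0,0,0,0,0.06],[-0.08,0.28,0,0,0,0,0.06],[-0.1,0.32,0,0,0,0,0.06],[-0.13,0.36,0,0,0,0,0.06],[-0.15,0.4,0,0,0,0.05,0.06],[-0.16,0.44,0,0,0,0.1,0.06],[-0.16,0.46,0,0,0,0.1,0.06],[-0.16,0.46,0,0,0,0.1,0.06]]
  ]
}}

```text
time: 25.65
tcp_pos: [0.3768, -0.3701, 0.1737]
eef_rot: [[0.991, -0.137, 0.001], [-0.137, -0.991, -0.001], [0.001, 0.001, -1.0]]
contact_force: [0.0, 0.3, -0.2]
gripper_width: 0.0603
```

```bash
python3 pl.py p3a.png
```

```text
t 25.65 tcp [ 0.3768 -0.3701  0.1737] w 0.06031627533784137 F [ 0.0395  0.3453 -0.1677]
[[ 0.9906 -0.1368  0.0013]
 [-0.1368 -0.9906 -0.0013]
 [ 0.0015  0.0011 -1.    ]] [-0.799   0.3476  1.883   0.      0.9092  0.9089]
bbox (259, 112, 33, 49) top [ 0.4149 -0.4005] [32.7489 48.6143] -7.8 blob [ 0.4149 -0.4005] [32.7489 48.6143] -7.8 dot px [275.0204 136.7362] [ 0.4147 -0.4006]
```

View pics/p3a.png

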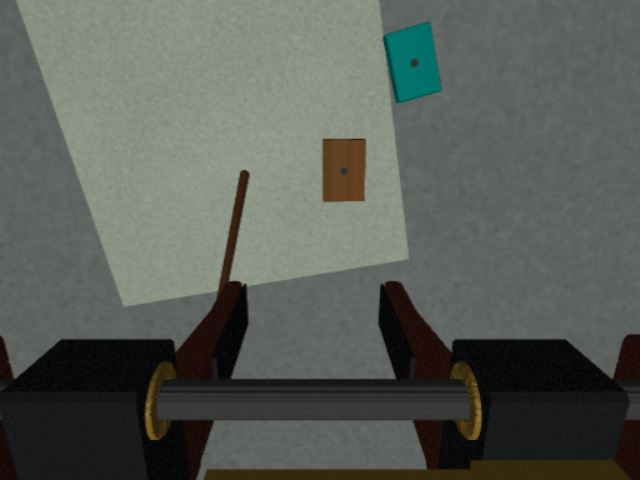

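Request:
{"name": "arm_command", "arguments": {
  "commands": [
    [[0.042,0.025,0.03,0,0,0,0.055],[0.042,0.025,0.06,0,0,0,0.055],[0.042,0.025,0.1,0,0,0,0.055],[0.042,0.025,0.14,0,0,0,0.055],[0.042,0.025,0.16,0,0,0,0.055],[0.042,0.025,0.17,0,0,0,0.055],[0.042,0.025,0.17,0,0,0,0.055],[0.042,0.025,0.17,0,0,0,0.02],[0.042,0.025,0.17,0,0,0,0.02],[0.042,0.025,0.17,0,0,0,0.02],[0.042,0.025,0.17,0,0,0,0.02],[0.042,0.025,0.17,0,0,0,0.02]]
  ]
}}

```text
time: 26.9
tcp_pos: [0.4154, -0.3988, 0.0047]
eef_rot: [[0.991, -0.135, 0.002], [-0.135, -0.991, -0.001], [0.002, 0.001, -1.0]]
contact_force: [-0.3, 1.5, 6.8]
gripper_width: 0.0338
```

Request:
{"name": "arm_command", "arguments": {
  "commands": [
    [[0,0,-0.045,0,0,0,0.02],[0,0,-0.09,0,0,0,0.02],[0.01,-0.04,-0.12,0,0,-0.06,0.02],[0.02,-0.08,-0.13,0,0,-0.122,0.02],[0.03,-0.12,-0.13,0,0,-0.122,0.02],[0.04,-0.16,-0.13,0,0,-0.122,0.02],[0.05,-0.2,-0.13,0,0,-0.122,0.02],[0.053,-0.24,-0.13,0,0,-0.122,0.02],[0.053,-0.28,-0.13,0,0,-0.122,0.02],[0.053,-0.32,-0.13,0,0,-0.122,0.02],[0.053,-0.36,-0.13,0,0,-0.122,0.02],[0.053,-0.384,-0.13,0,0,-0.122,0.02]]
  ]
}}

```text
time: 28.1
tcp_pos: [0.519, -0.0225, 0.1338]
eef_rot: [[1.0, -0.012, 0.0], [-0.012, -1.0, 0.0], [0.0, -0.0, -1.0]]
contact_force: [-0.2, 0.7, -1.1]
gripper_width: 0.0336
```

Request:
{"name": "arm_command", "arguments": {
  "commands": [
    [[0,0,0.03,0,0,0,0.02],[0,0,0.03,0,0,0,0.02],[0,0,0.03,0,0,0,0.02]]
  ]
}}

```text
time: 28.4
tcp_pos: [0.5184, -0.025, 0.1034]
eef_rot: [[1.0, -0.013, -0.002], [-0.013, -1.0, 0.0], [-0.002, -0.0, -1.0]]
contact_force: [-0.1, 0.1, -0.2]
gripper_width: 0.0339
```

Run:
```python
from h import *
from pl import det
s=st();c=cap('wrist');z=s['tcp_pos'][2]+.0095
print('held');det(c,z);print('placed');det(c,.075)
```

```text
t 28.4 tcp [ 0.5184 -0.025   0.1034] w 0.03393043884224507 F [-0.1283  0.0572 -0.1564]
[[ 0.9999 -0.0134 -0.0016]
 [-0.0134 -0.9999  0.    ]
 [-0.0016 -0.     -1.    ]] [-0.0711  0.4486  1.9398 -0.0001  0.7548  1.5131]
held
bbox (219, 209, 64, 83) top [ 0.5183 -0.0247] [33.1643 48.6795] -0.7 blob [ 0.5186 -0.0247] [33.5061 49.2346] -0.7 dot px [250.2907 252.6577] [ 0.518  -0.0247]
bbox (41, 140, 64, 77) top [0.56   0.0641] [26.4215 39.3249] -1.9 blob [0.5601 0.0639] [27.1386 39.6603] -1.9 dot px [ 72.8338 179.9559] [0.5599 0.0643]
bbox (223, 93, 57, 83) top [ 0.5809 -0.0259] [26.5957 39.2797] -0.7 blob [ 0.5809 -0.0258] [26.7578 39.2797] -0.7 dot px [251.2057 135.9033] [ 0.5808 -0.0259]
placed
bbox (219, 209, 64, 83) top [ 0.4982 -0.0245] [41.3992 60.7669] -0.7 blob [ 0.4986 -0.0245] [41.8258 61.4599] -0.7 dot px [250.2907 252.6577] [ 0.4979 -0.0244]
bbox (41, 140, 64, 77) top [0.5504 0.0863] [32.9821 49.0895] -1.9 blob [0.5504 0.0861] [33.8772 49.5082] -1.9 dot px [ 72.8338 179.9559] [0.5501 0.0867]
bbox (223, 93, 57, 83) top [ 0.5765 -0.026 ] [33.1996 49.033 ] -0.7 blob [ 0.5765 -0.0259] [33.4019 49.0331] -0.7 dot px [251.2057 135.9033] [ 0.5762 -0.026 ]
```

Request:
{"name": "arm_command", "arguments": {
  "commands": [
    [[0.001,0,0.02,0,0,0,0.02],[0.001,0,0.032,0,0,0,0.02],[0.001,0,0.036,0,0,0,0.02],[0.001,0,0.0375,0,0,0,0.02],[0.001,0,0.0375,0,0,0,0.02],[0.001,0,0.0375,0,0,0,0.05],[0.001,0,0.0375,0,0,0,0.05],[0.001,0,0.0375,0,0,0,0.05],[0.001,0,0.01,0,0,0,0.05],[0.001,0,-0.04,0,0,0,0.06],[0.001,0,-0.09,0,0,0,0.06],[0.001,0,-0.13,0,0,0,0.06]]
  ]
}}

```text
time: 29.65
tcp_pos: [0.5203, -0.0248, 0.2363]
eef_rot: [[1.0, -0.013, 0.002], [-0.013, -1.0, -0.0], [0.002, 0.0, -1.0]]
contact_force: [0.6, 0.8, -0.5]
gripper_width: 0.0599
```

Request:
{"name": "arm_command", "arguments": {
  "commands": [
    [[0,-0.03,-0.02,0,0,0,0.06],[0,-0.05,-0.02,0,0,0,0.06],[0,-0.05,-0.02,0,0,0,0.06],[0,-0.05,-0.02,0,0,0,0.06]]
  ]
}}

```text
time: 30.05
tcp_pos: [0.5203, 0.0252, 0.2532]
eef_rot: [[1.0, -0.012, -0.0], [-0.012, -1.0, -0.0], [-0.0, 0.0, -1.0]]
contact_force: [-0.4, -0.5, -0.6]
gripper_width: 0.0603
```

Run:
```python
from h import *
from pl import det
s=st();c=cap('wrist');det(c,.075)
d=cap('scene');e=cap('side')
a=cv2.resize(c['pixels'][:,:,::-1],(400,300));b=cv2.resize(d['pixels'][60:300,100:420,::-1],(400,300));f=cv2.resize(e['pixels'][60:300,100:420,::-1],(400,300))
cv2.imwrite('pics/fin.png',np.vstack([np.hstack([a,b]),np.hstack([f,f*0])]))
```

```text
t 30.05 tcp [0.5203 0.0252 0.2532] w 0.060328170321048286 F [-0.3643 -0.4957 -0.6095]
[[ 0.9999 -0.0119 -0.0005]
 [-0.0119 -0.9999 -0.0003]
 [-0.0005  0.0003 -1.    ]] [ 0.0257  0.2332  1.8296 -0.0004  1.0792  1.6087]
bbox (280, 150, 31, 43) top [ 0.5206 -0.0246] [32.4743 48.0554] -0.7 blob [ 0.5206 -0.0241] [33.4018 48.0121] -0.6 dot px [295.3209 172.0541] [ 0.5199 -0.0249]
bbox (178, 123, 32, 46) top [0.5505 0.0864] [32.7421 48.9158] -2.8 blob [0.5505 0.0862] [33.1747 49.2113] -1.9 dot px [193.8517 145.9918] [0.5502 0.0865]
bbox (281, 96, 34, 48) top [ 0.5762 -0.0258] [32.5796 47.884 ] -0.7 blob [ 0.5767 -0.0253] [33.598  48.9102] -0.7 dot px [298.0806 120.1839] [ 0.5765 -0.0261]
```

View pics/fin.png

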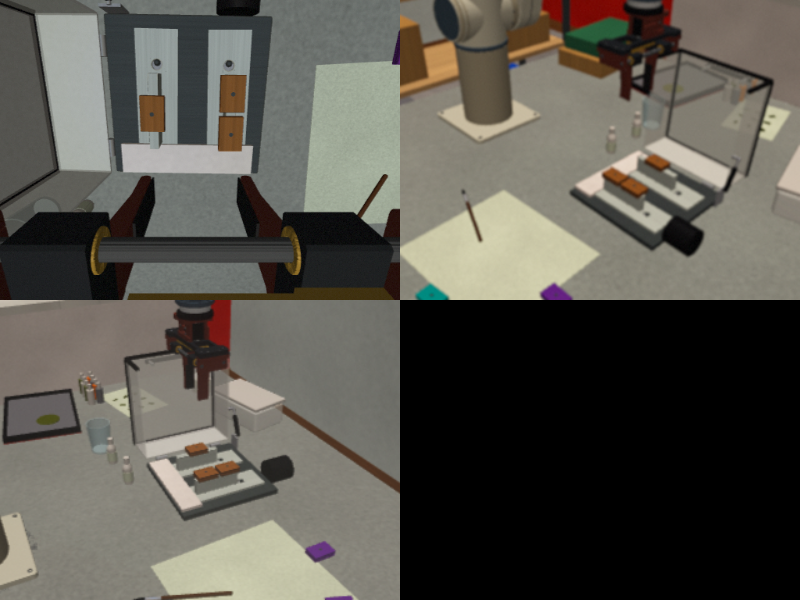

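All three plinths lie flat on the ridges, both pins show in their holes, the hood is open, and the bottles, glass and brush are in place. No wood is left on the paper. The robot is clear, so I hand in.

```bash
python3 -c "
from h import *
print(bot.sign_off())"
```

```text
the job is handed in; nothing more can be done
None
```

The booth is ready for priming and I handed the job in at about 30 s of robot time; no verdict is reported.

- **Hood:** I swung it up by its handle past the spring point. In the last pictures it stands upright at its stop.
- **Stands:** I slid each one along by its ridge until the pin showed in the hole, then lowered it about 8 mm. The last pictures show both pins inside the holes and the plates lying flat.
- **Plinths:** Three wooden ones were there, two purple and one turquoise look-alike were left alone. Two now lie end to end on the right ridge and one in the middle of the left ridge. The last wrist view puts them within about 1–2 mm of the ridge lines.

One plinth lay about 25 mm from where the first views put it, probably knocked aside; I measured it again before gripping it. The grip did not slip, and no check failed or disagreed.

I did not measure the hood angle or the final hole-to-pin distances as numbers; those rest on the pictures. The bottles, glass and brush look unmoved. I viewed 14 pictures.

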